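# Clamp a busbar in the bench micrometer with the ratchet

## Robot

A 6-joint arm with a two-finger parallel gripper is mounted at the origin on a cart in front of the work surface, level with it; the furniture and walls round the work are solid. World frame = base frame: x ahead of the robot, y to its left, z up, the work surface at z = 0. Lengths are in m, angles in degrees, forces in N, time in s.
With the tool pointing down it reaches from about 0.35 to 0.875 m from the base axis. Payload 4.2 kg.
Tool frame: the origin (TCP) lies on the centre line of the jaws, within the pads' length; the fingertips stand 25 mm ahead of it and the grasp point (between the pads) lies 6 mm ahead of it; z points along the fingers, y is the line along which they close (so a half turn about z gives the same grasp; the last joint's range is limited). The gripper opens to 87 mm and grips with 3 to 60 N. Pads are 19 mm wide; open, the fingers measure 117 mm over their backs; the gripper's body (75 mm by 190 mm) begins 51 mm behind the grasp point.
Start: joints at [83.285, 22.042, 0.453, 0, -68.411, -14.817], TCP at [0.229, 0.581, 0.248] pointing down, gripper open.
Joint ranges: [-179.83, 179.83], [-69.29, 118.12], [-61.27, 80.66], [-181.25, 117.63], [-171.15, -9.14], [-177.46, 177.46]. Speed limits (degrees/s): [159.86, 159.86, 180, 180, 180, 180].

## Interface

Orientations are given as a 3x3 rotation matrix whose columns are the frame's x, y, z axes.
In Python, from station import r gives the robot as it stands.
- The arm moves only by the tool move_arm, never from a script. Its argument "series" is a list of rows, each an object with "grip": the opening, from 0 (shut) to 1 (fully open); "xyz": the shift along the tool's x, y, z in mm, a list of three; "angular": the turn, a rotation vector about the tool's x, y, z in rad, a list of three. A call has 1 to 10 rows; each row is the pose to reach, as a shift and turn from the pose commanded when the call began, along the tool's axes at that moment; what a row does not reach only later rows make up. A row lasts 1/10 s, in which the tool goes at most 50 mm and 8.59 degrees, less where a joint would pass 70% of its speed; a pose out of reach is approached as far as the arm can. A call with a gripper value outside its range is refused whole. The fingers move at their own pace and stop on an object; the grip force is fixed at half the most. Time passes only in rows, so rows that repeat a pose let the fingers close. It gives the time, the measured TCP pose, the force, the opening and the grip force at its end, in the units of the state.
- r.sense(): the state, without advancing time (a new reading comes with each control period).
- r.capture(name): name is "scene" or "top"; returns a dict with "img" (384x512x3 uint8, red, green, blue), "camera_matrix" (3x3 intrinsics, pixels), "rvec" (rotation vector, rad) and "tvec" (3), from world to camera coordinates, as OpenCV has them. Camera axes: x right, y down, z forward; pixel columns grow to the right and rows downward; lengths in m; the calibration is good to about 2 mm. A picture is of the moment at which its call begins. There is no depth.
- r.finish_job(): hands the job in; it is judged then, once.
The state is a dict: "time_s": time; "joints": joint angles; "joint_velocities": joint speeds; "effort": joint torques, N m; "tcp_pos": TCP position; "ee_rot": TCP orientation; "wrist_force": force on the tool from outside, world axes, zero at the start; "moment": the same for the moment, N m; "gripper_width": opening from 0.0 (shut) to 1.0 (fully open); "gripper_force": force on a finger pad.
Only numpy, scipy, OpenCV 4.12 (cv2) and the standard library are available. Lean on these libraries where they do the work, as an engineer would, in place of code of your own. Each camera call takes 0.05 s, during which the arm holds its last target. There are 200 camera calls.

## Task

Measure the copper busbar: slide it flat along the rest of the bench micrometer, under the spindle, until its end is fully home against the stop. Then turn only the knurled ratchet cap on top clockwise (seen from above), regripping as needed, until the ratchet slips on the clamped bar; stop within an eighth of a turn of slipping, let go, and leave the bar clamped in place.

Things in the scene. Friction and masses are not known exactly. Their poses are not given: they have to be found in the camera images.
- busbar: The loose straight copper bar, 170 x 20 x 8 mm along its x, y, z, 0.18 to 0.29 kg, lying flat on the bench at the start. Origin at the centre of its underside, x along its length; both ends are alike.
- micrometer: Fixed bench micrometer. Origin on the bench under the vertical spindle axis, z up, x = way the bar is slid in. The bar lies at z = 16 mm on a round anvil (x = 0) and on the rest rail; fully home its origin is at x -73, y 0, z 16 mm. Grey foot 12 mm high, x -25 to 100, y +-38 mm. Column radius 12 mm at x 60 mm, top z 100 mm. Head: x -16 to 78 mm, underside z 47.5 to 52 mm, set anew each time.
- rest_end (a point): Free end of the top of the rest rail, at x = -140, y = 0, z = 16 mm of the micrometer. The steel rail is 12 mm wide, runs from x = -140 to -20 mm and stands on the bare bench, so that fingers holding the bar may straddle it.
- stop_face (a point): Foot of the face of the end stop, at x = +12, y = 0, z = 16 mm of the micrometer; stop 30 mm wide, top at z = 30 mm. Before it, side guides 23.6 mm apart (tops at z = 22 mm) run from x = -26 to -4 mm of the micrometer, with a flared mouth beginning at x = -43 mm.
- spindle: Steel spindle of the micrometer head, 8 mm thick, flat tip, on the vertical axis over the anvil; goes straight down, without turning, 3.5 mm per rad of clockwise turn of the thimble. Origin on the axis 20 mm above its tip. At the start the gap between the tip and the top of a loaded bar is anything from 3.5 to 8 mm.
- ratchet_grip (a point): Point on the vertical axis at mid-grip of the ratchet cap, the topmost knurled steel cylinder (18 mm diameter, from 18 mm below this point to 16 mm above). About 130 mm above the bench at the start; sinks with the spindle. The wider thimble (26 mm diameter, top 22 mm below this point) is not to be gripped: it bypasses the ratchet and over-squeezes the bar.
- ratchet (a joint): Slip angle of the ratchet cap against the thimble, rad, 0 at first, clockwise from above positive. While the spindle is free the cap carries the thimble along (0.085 N m) and this stays 0; with the spindle hard on the part the cap slips, at 0.13 N m, its black index line leaving that of the thimble. Let go, the thimble stays put; turning the cap back loosens it; pushing it down loads the part.

How it is judged:
By the outcome, as a careful person would: the job done as asked, in the order asked, and still so for the second after the job is handed in, with the robot touching nothing.
It also fails if it takes over 61 s, if anything falls off the work surface, if the arm or the gripper's body presses on something with over 40 N, if the wrist force passes 120 N, or if a joint passes its speed limit or range.

## Working session

There is one attempt and no reset: what is moved stays moved. The work goes in short steps, Python scripts to look and compute and a tool call to move; the robot and the scene stay as the last step left them, time stands still between calls to the robot, and variables do not carry over. Pictures are saved under pics/ and viewed, at most 10 in all, crops included, and the job is handed in when it is done.

Besides the shell and the picture viewer there is one more tool, called after "Call:" by a JSON object that holds its "fn" and its "kwargs", one argument or row to a line. move_arm: Moves the arm, as the interface text tells. Its arguments: {"type":"object","properties":{"series":{"type":"array"}},"required":["series"]}

```bash
mkdir -p pics
python3 - <<'E'
from station import r
import cv2,numpy as np
for n in("scene","top"):
    c=r.capture(n); cv2.imwrite(f"pics/{n}0.png",c["img"][:,:,::-1]); np.savez(f"{n}0.npz",**c)
    R=cv2.Rodrigues(np.array(c["rvec"]))[0]; print(n,c["camera_matrix"],(-R.T@np.array(c["tvec"]).ravel()),R[2])
print(r.sense())
E
```

```text
scene [[486.03213117   0.         254.46242114]
 [  0.         486.03213117 187.80434368]
 [  0.           0.           1.        ]] [0.22034768 0.62796539 0.77675668] [ 0.34762368 -0.55032329 -0.75914561]
top [[446.13101807   0.         258.99492139]
 [  0.         446.13101807 197.32507872]
 [  0.           0.           1.        ]] [0.43104818 0.15597643 1.01898368] [ 0.13285901 -0.02563721 -0.99080332]
{'time_s': 0.1, 'joints': array([ 8.32859932e+01,  2.20851340e+01,  3.88728486e-01, -2.39670008e-02,
       -6.84113337e+01, -1.48182947e+01]), 'joint_velocities': array([ 0.02110309, -0.13876481,  0.10030047,  0.12858706,  0.0322417 ,
       -0.06797187]), 'effort': array([-2.10794701e-04, -3.91686273e+01,  1.87935859e+01,  4.23186466e+00,
        1.34488038e-02, -8.01781698e-05]), 'tcp_pos': array([0.22918275, 0.58094673, 0.24659296]), 'ee_rot': array([[ 9.30154197e-01, -3.67168630e-01, -6.06132465e-04],
       [-3.67169116e-01, -9.30152418e-01, -1.82200354e-03],
       [ 1.05186965e-04,  1.91729736e-03, -9.99998156e-01]]), 'wrist_force': array([ 0.04592742,  0.24701918, -0.72271342]), 'moment': array([-0.01851112, -0.02369303,  0.02784774]), 'gripper_force': 0.0, 'gripper_width': 1.0006446691950974}
```

View pics/scene0.png

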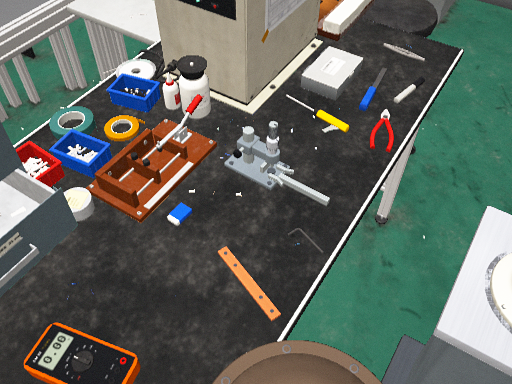

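View pics/top0.png

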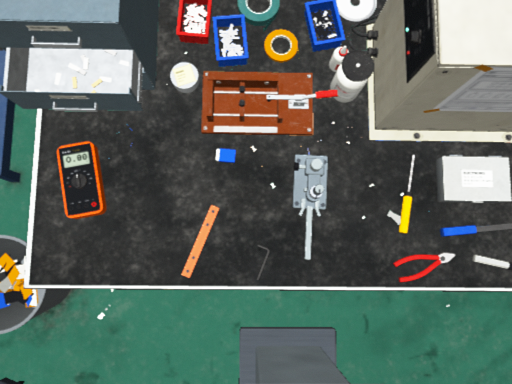

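The scene view shows the copper bar from (220,248) to (278,318). The micrometer is near (262,155), with its rail ending at (328,202). In the top view the bar runs from (215,207) to (186,276), and the rail from (309,210) down to (308,258). Next I'll measure these.

```bash
cat > h.py <<'E'
import numpy as np,cv2
def ld(n): return dict(np.load(n+".npz"))
def cam(c):
    R=cv2.Rodrigues(np.array(c["rvec"],float))[0]; t=np.array(c["tvec"],float).ravel(); return R,t,np.array(c["camera_matrix"])
def ray(c,p):
    R,t,K=cam(c); return -R.T@t, R.T@np.linalg.inv(K)@np.array([p[0],p[1],1.])
def onz(c,p,z):
    o,d=ray(c,p); return o+d*(z-o[2])/d[2]
def proj(c,P):
    R,t,K=cam(c); q=K@(R@np.array(P,float)+t); return q[:2]/q[2]
def tri(c1,p1,c2,p2):
    o1,d1=ray(c1,p1);o2,d2=ray(c2,p2); s=np.linalg.lstsq(np.c_[d1,-d2],o2-o1,rcond=None)[0]
    a,b=o1+s[0]*d1,o2+s[1]*d2; return (a+b)/2,np.linalg.norm(a-b)
def copper(c,z=.008):
    h=cv2.cvtColor(c["img"],cv2.COLOR_RGB2HSV); m=cv2.inRange(h,(5,100,120),(18,255,255))
    return m
E
python3 - <<'E'
from h import *
for n,bx in(("scene0",(200,235,300,330)),("top0",(170,195,230,290))):
    c=ld(n); m=copper(c); k=np.zeros_like(m); k[bx[1]:bx[3],bx[0]:bx[2]]=m[bx[1]:bx[3],bx[0]:bx[2]]
    cs=max(cv2.findContours(k,0,2)[0],key=cv2.contourArea)
    P=np.array([onz(c,p[0],.008)[:2] for p in cs],np.float32)*1000
    print(n,cv2.minAreaRect(P),cv2.boxPoints(cv2.minAreaRect(P)))
s,t=ld("scene0"),ld("top0")
a=cv2.resize(s["img"][110:215,215:340],None,fx=6,fy=5.7,interpolation=2)[:590]
a=cv2.resize(s["img"][115:210,215:335],(720,570),interpolation=2); cv2.imwrite("pics/s1.png",a[:,:,::-1])
b=cv2.resize(t["img"][145:265,275:345],(350,600),interpolation=2); cv2.imwrite("pics/t1.png",b[:,:,::-1])
for z in(.016,.146): print([onz(t,p,z) for p in((308,258),(308,210),(316,189))])
E
```

```text
scene0 ((465.3692626953125, 262.94305419921875), (22.006423950195312, 172.05795288085938), 68.15172576904297) [[381.42468 284.74585]
 [541.12415 220.7145 ]
 [549.31384 241.14026]
 [389.61438 305.17163]]
top0 ((467.1421203613281, 261.4752197265625), (22.439796447753906, 171.3958740234375), 68.255615234375) [[383.38535 282.80185]
 [542.5857  219.30547]
 [550.8989  240.14859]
 [391.69855 303.64496]]
[array([0.43012884, 0.0192027 , 0.016     ]), array([0.53797383, 0.01861858, 0.016     ]), array([5.86382233e-01, 3.54728536e-05, 1.60000000e-02])]
[array([0.43024799, 0.03693039, 0.146     ]), array([0.52411485, 0.03642198, 0.146     ]), array([0.56624888, 0.02024749, 0.146     ])]
```

View pics/s1.png

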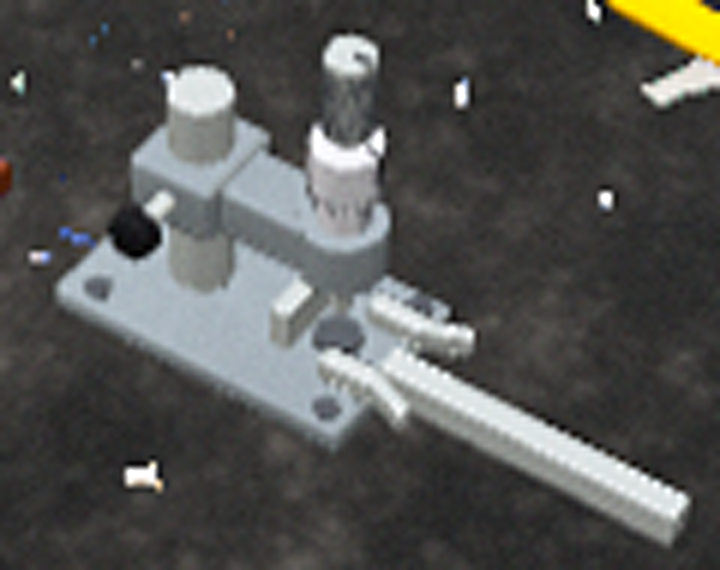

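View pics/t1.png

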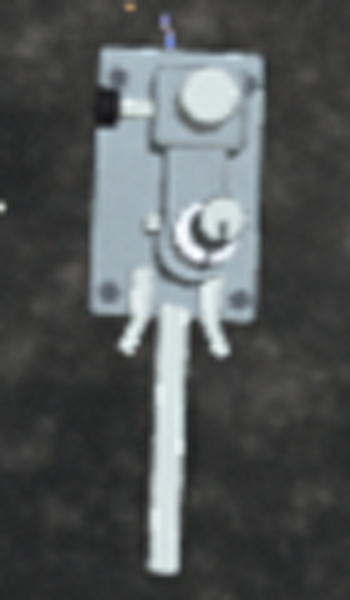

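The crops show the rail end at scene (327.7,199.6) and top (307.4,259.2). The cap top is at scene (273.4,124) and top (319.2,188.8), and the column top is at scene (248.7,129.5) and top (316.8,164.4).

Run:
```python
from h import *
s,t=ld("scene0"),ld("top0")
for n,a,b in(("railend",(327.7,199.6),(307.4,259.2)),("cap",(273.4,124),(319.2,188.8)),("col",(248.7,129.5),(316.8,164.4))):
    print(n,tri(s,a,t,b))
re=(onz(s,(327.7,199.6),.016)+onz(t,(307.4,259.2),.016))/2
co=(onz(s,(248.7,129.5),.1)+onz(t,(316.8,164.4),.1))/2
print(onz(s,(327.7,199.6),.016),onz(t,(307.4,259.2),.016),onz(s,(248.7,129.5),.1),onz(t,(316.8,164.4),.1))
print("t rail",onz(t,(309.4,207),.016))
d=co-re; d[2]=0; print("len (200)",np.linalg.norm(d), "yaw",np.degrees(np.arctan2(d[1],d[0])), "axis", re+d*.7)
print("foot corners top", [onz(t,(275+u/5-.4,145+v/5-.4),.012) for u,v in((101,48),(264,56),(252,322),(91,314))])
# rail centre line from mask in top view
g=cv2.cvtColor(t["img"],cv2.COLOR_RGB2GRAY)
P=[]
for v in range(216,256,3):
    row=g[v,295:325].astype(float); w=np.clip(row-110,0,None); P.append(onz(t,(295+(w*np.arange(30)).sum()/w.sum(),v),.014)[:2])
P=np.array(P); l=np.polyfit(P[:,0],P[:,1],1); print("rail yaw",np.degrees(np.arctan(l[0])),"y at .43,.57",np.polyval(l,[.43,.57]))
```

```text
railend (array([0.4277889 , 0.02028335, 0.01286339]), np.float64(0.0007387561542450043))
cap (array([0.56655432, 0.01351034, 0.144871  ]), np.float64(0.000786379853576866))
col (array([0.62561966, 0.01063723, 0.09902521]), np.float64(0.0009340709580717943))
[0.42727057 0.02293617 0.016     ] [0.42745969 0.02056203 0.016     ] [0.62459203 0.01136351 0.1       ] [0.62583751 0.01099372 0.1       ]
t rail [0.54485623 0.01539375 0.016     ]
len (200) 0.19813181739745686 yaw -3.0582246491770184 axis [0.56585988 0.01434976 0.016     ]
foot corners top [array([0.6677763 , 0.04800166, 0.012     ]), array([ 0.66516267, -0.02770455,  0.012     ]), array([ 0.54115974, -0.02081835,  0.012     ]), array([0.54393059, 0.05274704, 0.012     ])]
rail yaw -2.5148670861403173 y at .43,.57 [0.02064347 0.01449455]
```

```bash
cat >> h.py <<'E'
from scipy.spatial.transform import Rotation as Ro
def goal(st,p,yaw):
    "shift (mm, tool axes) and turn (rotvec) from the present pose to TCP p, tool down, tool x at yaw deg"
    R=np.array(st["ee_rot"]); c,s=np.cos(np.radians(yaw)),np.sin(np.radians(yaw))
    T=np.array([[c,s,0],[s,-c,0],[0,0,-1.]])
    d=1000*R.T@(np.array(p)-st["tcp_pos"]); w=Ro.from_matrix(R.T@T).as_rotvec()
    print("t",round(st["time_s"],2),"tcp",np.round(st["tcp_pos"]*1000,1),"j6",round(st["joints"][5],1),"F",np.round(st["wrist_force"],1),"Mz",np.round(st["moment"],3),"w",round(st["gripper_width"],3),"| shift",np.round(d,1),"turn",np.round(w,4))
MO=np.array([.5663,.0142]); MY=-2.8
def mic(x,y,z):
    c,s=np.cos(np.radians(MY)),np.sin(np.radians(MY)); return np.r_[MO+[c*x-s*y,s*x+c*y],z]
E
python3 - <<'E'
from h import *; from station import r
goal(r.sense(),(.443,.2715,.027),-21.8)
E
```

```text
t 0.1 tcp [229.2 580.9 246.6] j6 -14.8 F [ 0.   0.2 -0.7] Mz [-0.019 -0.024  0.028] w 1.001 | shift [312.5 208.9 220. ] turn [ 0.0019 -0.0001  0.0045]
```

Call:
{"fn": "move_arm", "kwargs": {
  "series": [
    {"grip":0.7,"xyz":[40,27,15],"angular":[0,0,0]},
    {"grip":0.7,"xyz":[78,52,30],"angular":[0,0,0]},
    {"grip":0.7,"xyz":[117,78,45],"angular":[0,0,0]},
    {"grip":0.7,"xyz":[156,104,60],"angular":[0,0,0]},
    {"grip":0.7,"xyz":[195,130,75],"angular":[0,0,0]},
    {"grip":0.7,"xyz":[234,156,90],"angular":[0,0,0]},
    {"grip":0.7,"xyz":[273,182,105],"angular":[0,0,0]},
    {"grip":0.7,"xyz":[312,208,120],"angular":[0,0,0.005]},
    {"grip":0.7,"xyz":[312.5,209,150],"angular":[0.002,0,0.005]},
    {"grip":0.7,"xyz":[312.5,209,170],"angular":[0.002,0,0.005]}
  ]
}}

```text
time_s: 1.1
tcp_pos: [0.4434, 0.2698, 0.0758]
ee_rot: [[0.927, -0.375, -0.001], [-0.375, -0.927, 0.0], [-0.001, 0.0, -1.0]]
wrist_force: [0.5, -1.1, -0.2]
gripper_width: 0.704
gripper_force: 0.0
```

Run:
```python
from h import *; from station import r
goal(r.sense(),(.443,.2715,.027),-21.8)
```

```text
t 1.1 tcp [443.4 269.8  75.8] j6 18.8 F [ 0.5 -1.1 -0.2] Mz [0.018 0.034 0.047] w 0.704 | shift [-1.  -1.4 48.8] turn [ 0.      0.0011 -0.0043]
```

Call:
{"fn": "move_arm", "kwargs": {
  "series": [
    {"grip":0.7,"xyz":[-0.5,-1,30],"angular":[0,0,0]},
    {"grip":0.7,"xyz":[-0.5,-1,45],"angular":[0,0,0]},
    {"grip":0.7,"xyz":[-0.5,-1,49],"angular":[0,0,0]},
    {"grip":0.7,"xyz":[-0.5,-1,49],"angular":[0,0,0]},
    {"grip":0.1,"xyz":[-0.5,-1,49],"angular":[0,0,0]},
    {"grip":0.1,"xyz":[-0.5,-1,49],"angular":[0,0,0]},
    {"grip":0.1,"xyz":[-0.5,-1,49],"angular":[0,0,0]},
    {"grip":0.1,"xyz":[-0.5,-1,49],"angular":[0,0,0]},
    {"grip":0.1,"xyz":[-0.5,-1,49],"angular":[0,0,0]},
    {"grip":0.1,"xyz":[-0.5,-1,49],"angular":[0,0,0]}
  ]
}}

```text
time_s: 2.1
tcp_pos: [0.4429, 0.2729, 0.0286]
ee_rot: [[0.928, -0.372, -0.0], [-0.372, -0.928, 0.001], [-0.0, -0.001, -1.0]]
wrist_force: [-0.2, -1.8, 1.7]
gripper_width: 0.237
gripper_force: 0.9
```

Run:
```python
from h import *; from station import r
s=r.sense(); print(s["gripper_force"])
goal(s,mic(-163,0,.070),MY)
```

```text
0.9119810722768307
t 2.1 tcp [442.9 272.9  28.6] j6 18.7 F [-0.2 -1.8  1.7] Mz [-0.592  0.209  0.001] w 0.237 | shift [-1.538866e+05  5.332630e+04 -2.100000e+00] turn [-0.0007  0.0004 -0.332 ]
```

Call:
{"fn": "move_arm", "kwargs": {
  "series": [
    {"grip":0.4,"xyz":[0,0,0],"angular":[0,0,0]},
    {"grip":0.4,"xyz":[0,0,2],"angular":[0,0,0]},
    {"grip":0.4,"xyz":[0,0,2],"angular":[0,0,0]},
    {"grip":0.1,"xyz":[0,0,2],"angular":[0,0,0]},
    {"grip":0.1,"xyz":[0,0,2],"angular":[0,0,0]},
    {"grip":0.1,"xyz":[0,0,2],"angular":[0,0,0]},
    {"grip":0.1,"xyz":[0,0,2],"angular":[0,0,0]},
    {"grip":0.1,"xyz":[0,0,2],"angular":[0,0,0]},
    {"grip":0.1,"xyz":[0,0,2],"angular":[0,0,0]},
    {"grip":0.1,"xyz":[0,0,2],"angular":[0,0,0]}
  ]
}}

```text
time_s: 3.1
tcp_pos: [0.4432, 0.2733, 0.0265]
ee_rot: [[0.928, -0.372, 0.0], [-0.372, -0.928, 0.001], [-0.0, -0.002, -1.0]]
wrist_force: [0.2, -1.3, 1.1]
gripper_width: 0.224
gripper_force: 29.9
```

Run:
```python
from h import *; from station import r
s=r.sense(); print(s["gripper_force"])
goal(s,mic(-.163,0,.070),MY)
```

```text
29.945603013038635
t 3.1 tcp [443.2 273.3  26.5] j6 18.7 F [ 0.2 -1.3  1.1] Mz [-0.263  0.128 -0.002] w 0.224 | shift [ 56.5 247.8 -43.9] turn [-1.60e-03 -1.00e-04 -3.32e-01]
```

Call:
{"fn": "move_arm", "kwargs": {
  "series": [
    {"grip":0.1,"xyz":[0,0,-15],"angular":[0,0,0]},
    {"grip":0.1,"xyz":[0,0,-40],"angular":[0,0,0]},
    {"grip":0.1,"xyz":[8,35,-45],"angular":[0,0,-0.05]},
    {"grip":0.1,"xyz":[17,75,-45],"angular":[0,0,-0.1]},
    {"grip":0.1,"xyz":[26,115,-45],"angular":[0,0,-0.16]},
    {"grip":0.1,"xyz":[35,155,-45],"angular":[0,0,-0.22]},
    {"grip":0.1,"xyz":[44,190,-45],"angular":[0,0,-0.28]},
    {"grip":0.1,"xyz":[52,225,-45],"angular":[0,0,-0.332]},
    {"grip":0.1,"xyz":[56.5,247.5,-45],"angular":[0,0,-0.332]},
    {"grip":0.1,"xyz":[56.5,247.5,-45],"angular":[0,0,-0.332]}
  ]
}}

```text
time_s: 4.1
tcp_pos: [0.4019, 0.0203, 0.0707]
ee_rot: [[0.999, -0.053, -0.002], [-0.053, -0.999, 0.001], [-0.002, -0.001, -1.0]]
wrist_force: [0.6, 0.0, -1.9]
gripper_width: 0.222
gripper_force: 29.9
```

Run:
```python
from h import *; from station import r
s=r.sense(); 
goal(s,mic(-.163,0,.045),MY)
for n in("scene","top"):
    c=r.capture(n); np.savez(n+"1.npz",**c)
s,t=ld("scene1"),ld("top1")
a=cv2.resize(s["img"][120:270,230:390],(640,600),interpolation=2); b=cv2.resize(t["img"][145:295,290:330],(160,600),interpolation=2); cv2.imwrite("pics/p2.png",np.hstack([a,b])[:,:,::-1])
```

```text
t 4.1 tcp [401.9  20.3  70.7] j6 60.9 F [ 0.6  0.  -1.9] Mz [0.024 0.034 0.025] w 0.222 | shift [ 1.5 -2.  25.7] turn [-0.0011  0.0017 -0.0041]
```

View pics/p2.png

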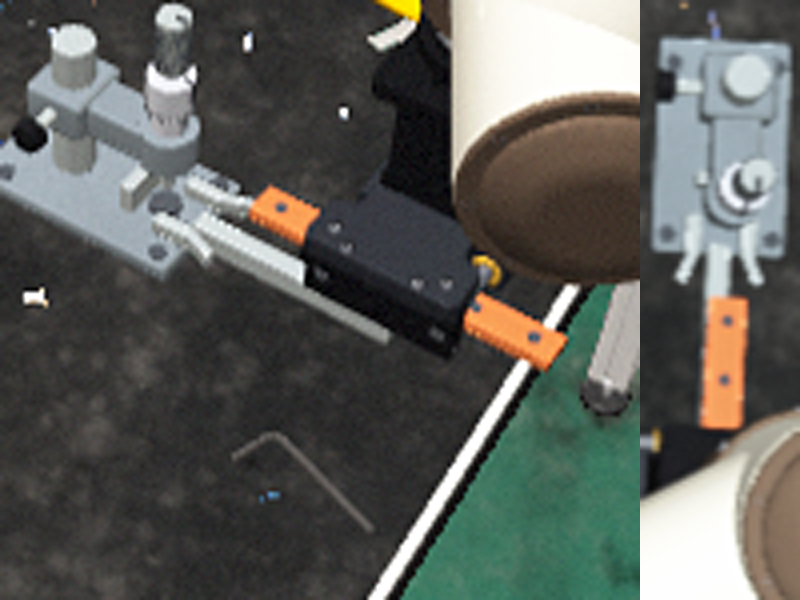

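The bar is held level above the rail, front end near scene (294,169) and top (308.5,219). I'll check its lateral offset from the rail using the top-view mask.

```bash
cat >> h.py <<'E'
def barline(c,z,box):
    m=copper(c); x0,y0,x1,y1=box; k=np.zeros_like(m); k[y0:y1,x0:x1]=m[y0:y1,x0:x1]
    cs=max(cv2.findContours(k,0,2)[0],key=cv2.contourArea)
    P=np.array([onz(c,p[0],z)[:2] for p in cs]); 
    ca,sa=np.cos(np.radians(MY)),np.sin(np.radians(MY)); Q=(P-MO)@np.array([[ca,-sa],[sa,ca]])*1000
    (cx,cy),wh,a=cv2.minAreaRect(Q.astype(np.float32)); print("mic frame: centre",cx,cy,"size",wh,"ang",a,"front x",Q[:,0].max())
    return Q
E
python3 - <<'E'
from h import *
barline(ld("top1"),.052,(296,205,330,250)); barline(ld("scene1"),.052,(285,160,312,182))
s=ld("scene1"); print(proj(s,mic(-.140,0,.016)),proj(ld("top1"),mic(-.140,0,.016)))
E
```

```text
mic frame: centre -84.49375915527344 -0.4973773956298828 size (22.34463882446289, 66.44073486328125) ang 89.33747863769531 front x -51.36232794832153
mic frame: centre -71.54287719726562 1.9139204025268555 size (33.70688247680664, 25.783336639404297) ang 0.5559348464012146 front x -54.66828349377942
[328.48224351 199.15477551] [307.18949946 259.64658658]
```

Call:
{"fn": "move_arm", "kwargs": {
  "series": [
    {"grip":0.1,"xyz":[0,-1,12],"angular":[0,0,-0.004]},
    {"grip":0.1,"xyz":[0,-1,22],"angular":[0,0,-0.004]},
    {"grip":0.1,"xyz":[0,-1,26],"angular":[0,0,-0.004]},
    {"grip":0.1,"xyz":[0,-1,27],"angular":[0,0,-0.004]},
    {"grip":0.1,"xyz":[0,-1,27],"angular":[0,0,-0.004]},
    {"grip":0.1,"xyz":[0,-1,27],"angular":[0,0,-0.004]}
  ]
}}

```text
time_s: 4.8
tcp_pos: [0.4042, 0.0241, 0.0444]
ee_rot: [[0.999, -0.044, 0.002], [-0.044, -0.999, 0.002], [0.002, -0.002, -1.0]]
wrist_force: [-0.5, -0.9, -2.1]
gripper_width: 0.229
gripper_force: 29.9
```

Run:
```python
from h import *; from station import r
goal(r.sense(),mic(-.163,0,.0425),MY)
```

```text
t 4.8 tcp [404.2  24.1  44.4] j6 61.0 F [-0.5 -0.9 -2.1] Mz [-0.083  0.053  0.014] w 0.229 | shift [-0.6  1.9  1.9] turn [-0.0023 -0.0015  0.0046]
```

Run:
```python
from h import *; from station import r
for i in range(3):
    c=r.capture("top"); barline(c,.026,(296,195,330,250)); goal(r.sense(),mic(-.163,0,.0425),MY)
# lateral offset of rail line itself (z=.016) for calibration in mic frame
t=ld("top0"); g=cv2.cvtColor(t["img"],cv2.COLOR_RGB2GRAY); ca,sa=np.cos(np.radians(MY)),np.sin(np.radians(MY))
for v in range(214,256,6):
    row=g[v,290:330].astype(float); w=row>130; u=290+np.flatnonzero(w); 
    print(v,[np.round((( onz(t,(x,v),.016)[:2]-MO)@np.array([[ca,-sa],[sa,ca]])*1000),1).tolist() for x in(u.min()-.5,u.max()+.5)])
```

```text
mic frame: centre -83.84880828857422 2.7137956619262695 size (22.465362548828125, 67.05992889404297) ang 89.7070083618164 front x -50.2801695955334
t 4.85 tcp [404.1  24.   44.4] j6 61.0 F [ 0.3  0.  -1.8] Mz [-0.042  0.028 -0.089] w 0.221 | shift [-0.6  1.8  1.9] turn [-0.0023 -0.0015  0.0045]
mic frame: centre -83.84950256347656 2.6056203842163086 size (22.45871353149414, 67.05997467041016) ang 89.70614624023438 front x -50.2801695955334
t 4.9 tcp [404.1  23.9  44.4] j6 61.0 F [ 0.4 -0.  -1.6] Mz [-0.068  0.024 -0.043] w 0.223 | shift [-0.6  1.8  1.9] turn [-0.0024 -0.0016  0.0043]
mic frame: centre -83.8501968383789 2.4974441528320312 size (22.452072143554688, 67.06002807617188) ang 89.70529174804688 front x -50.2801695955334
t 4.95 tcp [404.   23.8  44.4] j6 61.0 F [-0.5  0.1 -1.5] Mz [-0.054  0.037 -0.007] w 0.221 | shift [-0.5  1.7  1.9] turn [-0.0023 -0.0014  0.0041]
214 [[-38.9, 24.2], [-35.9, -25.7]]
220 [[-51.6, 7.7], [-50.7, -5.9]]
226 [[-65.1, 7.1], [-64.3, -6.5]]
232 [[-78.6, 6.5], [-77.8, -7.0]]
238 [[-92.1, 5.9], [-91.3, -7.6]]
244 [[-105.6, 7.6], [-104.8, -5.9]]
250 [[-119.0, 7.0], [-118.2, -6.5]]
```

Call:
{"fn": "move_arm", "kwargs": {
  "series": [
    {"grip":0.1,"xyz":[0,2,1],"angular":[0,0,0.003]},
    {"grip":0.1,"xyz":[0,2,1.5],"angular":[0,0,0.003]},
    {"grip":0.1,"xyz":[0,2,2],"angular":[0,0,0.003]},
    {"grip":0.1,"xyz":[0,2,2],"angular":[0,0,0.003]},
    {"grip":0.1,"xyz":[0,2,2],"angular":[0,0,0.003]},
    {"grip":0.1,"xyz":[0,2,2],"angular":[0,0,0.003]}
  ]
}}

```text
time_s: 5.55
tcp_pos: [0.4036, 0.0216, 0.0422]
ee_rot: [[0.999, -0.048, 0.001], [-0.048, -0.999, 0.002], [0.001, -0.002, -1.0]]
wrist_force: [-0.6, -1.6, 2.5]
gripper_width: 0.225
gripper_force: 29.9
```

Run:
```python
from h import *; from station import r
for i in range(2):
    c=r.capture("top"); barline(c,.024,(296,195,330,250)); goal(r.sense(),mic(-.163,0,.0425),MY)
```

```text
mic frame: centre -84.06808471679688 -0.5350847244262695 size (65.01856994628906, 22.41162109375) ang 2.386821746826172 front x -51.12030474915845
t 5.6 tcp [403.6  21.6  42.2] j6 61.1 F [-0.3 -1.3  2.6] Mz [-0.425  0.239 -0.056] w 0.222 | shift [-0.2 -0.6 -0.3] turn [-0.0017 -0.0006  0.001 ]
mic frame: centre -84.06808471679688 -0.5350847244262695 size (65.01856994628906, 22.41162109375) ang 2.3868215084075928 front x -51.12030474915845
t 5.65 tcp [403.7  21.6  42.2] j6 61.1 F [-1.  -1.9  3.1] Mz [-0.432  0.238 -0.059] w 0.226 | shift [-0.2 -0.6 -0.3] turn [-0.0018 -0.0006  0.0011]
```

Call:
{"fn": "move_arm", "kwargs": {
  "series": [
    {"grip":0.1,"xyz":[5,-0.5,-0.3],"angular":[0,0,0]},
    {"grip":0.1,"xyz":[11,-0.5,-0.3],"angular":[0,0,0]},
    {"grip":0.1,"xyz":[17,-0.5,-0.3],"angular":[0,0,0]},
    {"grip":0.1,"xyz":[23,-0.5,-0.3],"angular":[0,0,0]},
    {"grip":0.1,"xyz":[29,-0.5,-0.3],"angular":[0,0,0]},
    {"grip":0.1,"xyz":[35,-0.5,-0.3],"angular":[0,0,0]},
    {"grip":0.1,"xyz":[40,-0.5,-0.3],"angular":[0,0,0]},
    {"grip":0.1,"xyz":[40,-0.5,-0.3],"angular":[0,0,0]}
  ]
}}

```text
time_s: 6.45
tcp_pos: [0.4445, 0.0202, 0.0424]
ee_rot: [[0.999, -0.048, 0.001], [-0.048, -0.999, 0.002], [0.001, -0.002, -1.0]]
wrist_force: [-1.6, -1.0, 5.2]
gripper_width: 0.226
gripper_force: 29.9
```

Run:
```python
from h import *; from station import r
c=r.capture("top"); Q=barline(c,.024,(296,180,330,250)); goal(r.sense(),mic(-.098,0,.0425),MY)
```

```text
mic frame: centre -41.54596710205078 1.2707977294921875 size (61.276119232177734, 22.4785099029541) ang 2.386821985244751 front x -10.466420536316633
t 6.5 tcp [444.5  20.2  42.5] j6 63.8 F [-0.9 -3.   3.4] Mz [-0.652  0.412 -0.047] w 0.222 | shift [23.9  0.1 -0. ] turn [-0.0018 -0.0013  0.0011]
```

Forces are low and the bar is well centred. I'll push it home slowly.

Call:
{"fn": "move_arm", "kwargs": {
  "series": [
    {"grip":0.1,"xyz":[5,0,0],"angular":[0,0,0]},
    {"grip":0.1,"xyz":[10,0,0],"angular":[0,0,0]},
    {"grip":0.1,"xyz":[15,0,0],"angular":[0,0,0]},
    {"grip":0.1,"xyz":[18,0,0],"angular":[0,0,0]},
    {"grip":0.1,"xyz":[20,0,0],"angular":[0,0,0]},
    {"grip":0.1,"xyz":[21,0,0],"angular":[0,0,0]},
    {"grip":0.1,"xyz":[21,0,0],"angular":[0,0,0]}
  ]
}}

```text
time_s: 7.2
tcp_pos: [0.4636, 0.0189, 0.0424]
ee_rot: [[0.999, -0.048, -0.002], [-0.048, -0.999, 0.001], [-0.002, -0.001, -1.0]]
wrist_force: [-5.1, 0.3, 8.3]
gripper_width: 0.227
gripper_force: 29.9
```

Run:
```python
from h import *; from station import r
goal(r.sense(),mic(-.098,0,.0425),MY)
```

```text
t 7.2 tcp [463.6  18.9  42.4] j6 65.0 F [-5.1  0.3  8.3] Mz [-0.037  1.692 -0.016] w 0.227 | shift [ 4.8 -0.3 -0.1] turn [-0.0009  0.0021  0.0009]
```

Call:
{"fn": "move_arm", "kwargs": {
  "series": [
    {"grip":0.1,"xyz":[1,0,0],"angular":[0,0,0]},
    {"grip":0.1,"xyz":[2,0,0],"angular":[0,0,0]},
    {"grip":0.1,"xyz":[3,0,0],"angular":[0,0,0]},
    {"grip":0.1,"xyz":[3,0,0],"angular":[0,0,0]}
  ]
}}

```text
time_s: 7.6
tcp_pos: [0.4666, 0.0187, 0.0424]
ee_rot: [[0.999, -0.048, -0.002], [-0.048, -0.999, 0.001], [-0.002, -0.001, -1.0]]
wrist_force: [-5.8, 0.3, 8.0]
gripper_width: 0.224
gripper_force: 29.9
```

Run:
```python
from h import *; from station import r
goal(r.sense(),mic(-.098,0,.0425),MY)
```

```text
t 7.6 tcp [466.6  18.7  42.4] j6 65.2 F [-5.8  0.3  8. ] Mz [-0.088  1.726 -0.042] w 0.224 | shift [ 1.8 -0.3 -0.1] turn [-0.0009  0.0021  0.0009]
```

Call:
{"fn": "move_arm", "kwargs": {
  "series": [
    {"grip":0.1,"xyz":[1,0,-0.5],"angular":[0,0,0]},
    {"grip":0.1,"xyz":[2,0,-0.5],"angular":[0,0,0]},
    {"grip":0.1,"xyz":[3,0,-0.5],"angular":[0,0,0]},
    {"grip":0.1,"xyz":[3,0,-0.5],"angular":[0,0,0]}
  ]
}}

```text
time_s: 8.0
tcp_pos: [0.4683, 0.0188, 0.0425]
ee_rot: [[0.999, -0.049, -0.005], [-0.049, -0.999, 0.001], [-0.005, -0.001, -1.0]]
wrist_force: [-9.0, 4.5, 7.3]
gripper_width: 0.223
gripper_force: 29.9
```

Run:
```python
from h import *; from station import r
goal(r.sense(),mic(-.098,0,.0425),MY)
for n in("scene","top"):
    c=r.capture(n); np.savez(n+"2.npz",**c)
s,t=ld("scene2"),ld("top2")
a=cv2.resize(s["img"][125:215,225:335],(660,540),interpolation=2); b=cv2.resize(t["img"][165:255,300:323],(138,540),interpolation=2); cv2.imwrite("pics/p3.png",np.hstack([a,b])[:,:,::-1])
```

```text
t 8.0 tcp [468.3  18.8  42.5] j6 65.3 F [-9.   4.5  7.3] Mz [1.062 2.616 0.052] w 0.223 | shift [ 0.1 -0.1 -0. ] turn [-0.0008  0.0047  0.0003]
```

View pics/p3.png

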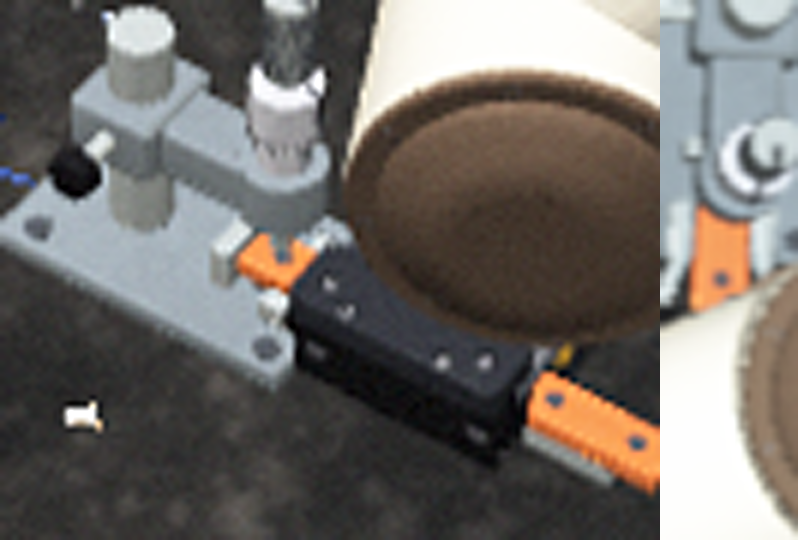

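The front end of the bar sits against the stop at crop (240,258), and the pose agrees with home to 0.1 mm. I'll push a little more to confirm and then release.

Call:
{"fn": "move_arm", "kwargs": {
  "series": [
    {"grip":0.1,"xyz":[1,0,0],"angular":[0,0,0]},
    {"grip":0.1,"xyz":[2,0,0],"angular":[0,0,0]},
    {"grip":0.1,"xyz":[2,0,0],"angular":[0,0,0]}
  ]
}}

```text
time_s: 8.4
tcp_pos: [0.4685, 0.0187, 0.0424]
ee_rot: [[0.999, -0.049, -0.008], [-0.049, -0.999, 0.001], [-0.008, -0.0, -1.0]]
wrist_force: [-13.6, 7.1, 12.8]
gripper_width: 0.223
gripper_force: 29.9
```

Run:
```python
from h import *; from station import r
goal(r.sense(),mic(-.098,0,.0425),MY)
```

```text
t 8.4 tcp [468.5  18.7  42.4] j6 65.4 F [-13.6   7.1  12.8] Mz [2.176 4.011 0.105] w 0.223 | shift [-0.1 -0.3 -0.1] turn [-0.0001  0.0084 -0.0002]
```

Call:
{"fn": "move_arm", "kwargs": {
  "series": [
    {"grip":0.1,"xyz":[-1.5,0,-0.5],"angular":[0,0,0]},
    {"grip":0.1,"xyz":[-2.5,0,-1],"angular":[0,0,0]},
    {"grip":0.5,"xyz":[-2.5,0,-1],"angular":[0,0,0]},
    {"grip":0.5,"xyz":[-2.5,0,-1],"angular":[0,0,0]},
    {"grip":0.5,"xyz":[-2.5,0,-10],"angular":[0,0,0]},
    {"grip":0.5,"xyz":[-2.5,0,-40],"angular":[0,0,0]},
    {"grip":0.5,"xyz":[-2.5,0,-80],"angular":[0,0,0]},
    {"grip":0.5,"xyz":[-2.5,0,-120],"angular":[0,0,0]},
    {"grip":0.5,"xyz":[-2.5,0,-150],"angular":[0,0,0]},
    {"grip":0.5,"xyz":[-2.5,0,-150],"angular":[0,0,0]}
  ]
}}

```text
time_s: 9.4
tcp_pos: [0.4737, 0.0196, 0.1988]
ee_rot: [[0.999, -0.047, 0.014], [-0.047, -0.999, 0.005], [0.014, -0.006, -1.0]]
wrist_force: [0.6, -0.1, -0.3]
gripper_width: 0.499
gripper_force: 0.0
```

Run:
```python
from h import *; from station import r
s=r.sense(); goal(s,(.5665,.0140,.139),MY); print(np.round(s["joints"],1))
for n in("scene","top"):
    c=r.capture(n); np.savez(n+"3.npz",**c)
s,t=ld("scene3"),ld("top3")
barline(s,.024,(220,110,360,250))
cv2.imwrite("pics/p4.png",np.hstack([cv2.resize(s["img"][110:215,220:350],(650,525),interpolation=2)])[:,:,::-1])
```

```text
t 9.4 tcp [473.7  19.6 198.8] j6 65.2 F [ 0.6 -0.1 -0.3] Mz [-0.017 -0.007 -0.051] w 0.499 | shift [92.1  1.6 61.1] turn [-0.0061 -0.0139  0.002 ]
[ 22.1   9.5 -24.7   0.  -54.9  65.2]
mic frame: centre -74.24275207519531 3.757823944091797 size (26.106836318969727, 170.03329467773438) ang 89.32989501953125 front x 10.824745235975143
```

View pics/p4.png

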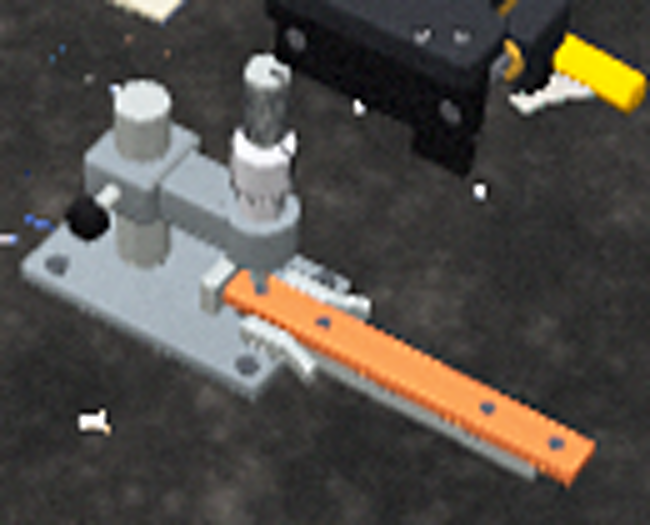

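The bar lies flat on the rail, with its front end (crop (228,285)) touching the stop. Next I'll go over to the cap.

Call:
{"fn": "move_arm", "kwargs": {
  "series": [
    {"grip":0.5,"xyz":[30,0.5,0],"angular":[0,0,0]},
    {"grip":0.5,"xyz":[65,1,0],"angular":[0,0,0]},
    {"grip":0.5,"xyz":[92,1.5,0],"angular":[0,0,0]},
    {"grip":0.5,"xyz":[92,1.5,0],"angular":[0,0,0]},
    {"grip":0.5,"xyz":[92,1.5,0],"angular":[0,0,0]},
    {"grip":0.5,"xyz":[92,1.5,0],"angular":[0,0,0]}
  ]
}}

```text
time_s: 10.1
tcp_pos: [0.5608, 0.0127, 0.192]
ee_rot: [[0.999, -0.048, -0.002], [-0.048, -0.999, 0.001], [-0.002, -0.001, -1.0]]
wrist_force: [-0.6, -0.1, -0.1]
gripper_width: 0.497
gripper_force: 0.0
```

Run:
```python
from h import *; from station import r
r.capture("top"); r.capture("top"); s=r.sense(); goal(s,(.5665,.0140,.139),MY); print(np.round(s["joints"],1))
```

```text
t 10.2 tcp [560.9  12.8 192.8] j6 69.5 F [-0.3 -1.   0.2] Mz [-0.005 -0.009 -0.029] w 0.496 | shift [ 5.5 -1.4 53.8] turn [-0.0017  0.0001  0.0013]
[ 17.8  18.5 -13.2  -0.1 -58.2  69.5]
```

Call:
{"fn": "move_arm", "kwargs": {
  "series": [
    {"grip":0.5,"xyz":[5.5,-1.4,10],"angular":[0,0,0]},
    {"grip":0.5,"xyz":[5.5,-1.4,25],"angular":[0,0,0]},
    {"grip":0.5,"xyz":[5.5,-1.4,40],"angular":[0,0,0]},
    {"grip":0.5,"xyz":[5.5,-1.4,50],"angular":[0,0,0]},
    {"grip":0.5,"xyz":[5.5,-1.4,53],"angular":[0,0,0]},
    {"grip":0.5,"xyz":[5.5,-1.4,53],"angular":[0,0,0]},
    {"grip":0.5,"xyz":[5.5,-1.4,53],"angular":[0,0,0]}
  ]
}}

```text
time_s: 10.9
tcp_pos: [0.5679, 0.0142, 0.1405]
ee_rot: [[0.999, -0.048, 0.002], [-0.048, -0.999, 0.002], [0.002, -0.002, -1.0]]
wrist_force: [-0.3, -0.2, 0.6]
gripper_width: 0.501
gripper_force: 0.0
```

Run:
```python
from h import *; from station import r
s=r.sense(); goal(s,(.5665,.0140,.139),MY)
c=r.capture("scene"); np.savez("scene4.npz",**c); cv2.imwrite("pics/p5.png",cv2.resize(c["img"][95:185,235:335],(600,540),interpolation=2)[:,:,::-1])
```

```text
t 10.9 tcp [567.9  14.2 140.5] j6 69.6 F [-0.3 -0.2  0.6] Mz [-0.004 -0.04   0.033] w 0.501 | shift [-1.4  0.2  1.5] turn [-0.0021 -0.0019  0.0013]
```

View pics/p5.png

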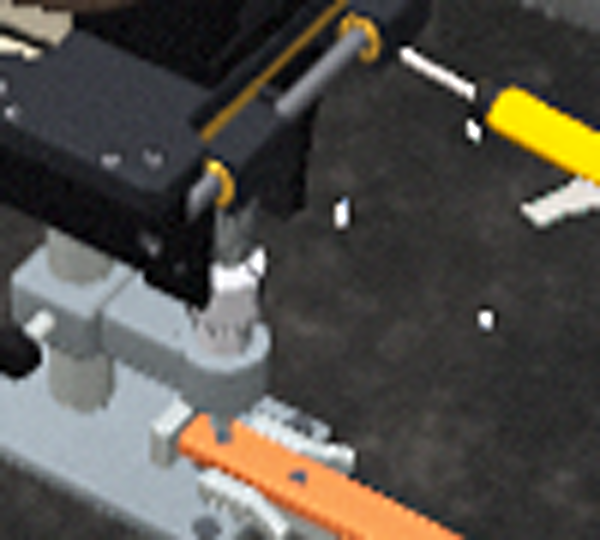

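The cap stands between the open fingers near crop (235,225), and the fingertips clear the thimble. Now closing.

Call:
{"fn": "move_arm", "kwargs": {
  "series": [
    {"grip":0.5,"xyz":[-1.2,0,0],"angular":[0,0,0]},
    {"grip":0.1,"xyz":[-1.2,0,0],"angular":[0,0,0]},
    {"grip":0.1,"xyz":[-1.2,0,0],"angular":[0,0,0]},
    {"grip":0.1,"xyz":[-1.2,0,0],"angular":[0,0,0]},
    {"grip":0.1,"xyz":[-1.2,0,0],"angular":[0,0,0]},
    {"grip":0.1,"xyz":[-1.2,0,0],"angular":[0,0,0]},
    {"grip":0.1,"xyz":[-1.2,0,0],"angular":[0,0,0]},
    {"grip":0.1,"xyz":[-1.2,0,0],"angular":[0,0,0]}
  ]
}}

```text
time_s: 11.75
tcp_pos: [0.5662, 0.0138, 0.14]
ee_rot: [[0.999, -0.048, 0.001], [-0.048, -0.999, 0.001], [0.001, -0.001, -1.0]]
wrist_force: [0.6, -2.7, 1.7]
gripper_width: 0.194
gripper_force: 30.0
```

Run:
```python
from h import *; from station import r
s=r.sense(); print(s["gripper_force"]); goal(s,(.5665,.0140,.139),MY)
```

```text
29.995544753037393
t 11.75 tcp [566.2  13.8 140. ] j6 69.6 F [ 0.6 -2.7  1.7] Mz [-0.656  0.025 -0.022] w 0.194 | shift [ 0.2 -0.2  1. ] turn [-0.0015 -0.0005  0.0011]
```

Call:
{"fn": "move_arm", "kwargs": {
  "series": [
    {"grip":0.1,"xyz":[0,0.3,0.2],"angular":[0,0,0.06]},
    {"grip":0.1,"xyz":[0,0.3,0.5],"angular":[0,0,0.14]},
    {"grip":0.1,"xyz":[0,0.3,0.8],"angular":[0,0,0.24]},
    {"grip":0.1,"xyz":[0,0.3,1.2],"angular":[0,0,0.34]},
    {"grip":0.1,"xyz":[0,0.3,1.5],"angular":[0,0,0.44]},
    {"grip":0.1,"xyz":[0,0.3,1.9],"angular":[0,0,0.54]},
    {"grip":0.1,"xyz":[0,0.3,2.2],"angular":[0,0,0.64]},
    {"grip":0.1,"xyz":[0,0.3,2.6],"angular":[0,0,0.74]},
    {"grip":0.1,"xyz":[0,0.3,2.8],"angular":[0,0,0.8]}
  ]
}}

```text
time_s: 12.65
tcp_pos: [0.5666, 0.0142, 0.1373]
ee_rot: [[0.66, -0.752, 0.002], [-0.752, -0.66, 0.002], [-0.001, -0.003, -1.0]]
wrist_force: [0.7, 0.7, 0.6]
gripper_width: 0.196
gripper_force: 30.0
```

```bash
cat > st.py <<'E'
from h import *; from station import r
M=[]
for i in range(6):
    r.capture("top"); s=r.sense(); M.append(np.r_[s["moment"],s["wrist_force"]])
print("mean M,F",np.round(np.mean(M,0),3),"std",np.round(np.std(M,0),3))
yaw=np.degrees(np.arctan2(s["ee_rot"][1,0],s["ee_rot"][0,0])); print("yaw",round(yaw,2),np.round(s["joints"],1)); goal(s,(.5665,.0140,.139),yaw)
E
python3 st.py
```

```text
mean M,F [ 0.132 -0.12  -0.013  0.46   0.641  0.265] std [0.079 0.062 0.015 0.397 0.462 0.487]
yaw -48.52 [ 17.8  22.3 -16.4  -0.1 -51.1  23.8]
t 12.95 tcp [566.5  14.1 137.2] j6 23.8 F [0.6 1.2 0. ] Mz [ 0.226 -0.19  -0.013] w 0.196 | shift [ 0.   0.1 -1.8] turn [-0.0027  0.0007 -0.    ]
```

Call:
{"fn": "move_arm", "kwargs": {
  "series": [
    {"grip":0.1,"xyz":[0,0,0.3],"angular":[0,0,0.08]},
    {"grip":0.1,"xyz":[0,0,0.6],"angular":[0,0,0.16]},
    {"grip":0.1,"xyz":[0,0,0.8],"angular":[0,0,0.24]},
    {"grip":0.1,"xyz":[0,0,1.1],"angular":[0,0,0.32]}
  ]
}}

```text
time_s: 13.35
tcp_pos: [0.5667, 0.0142, 0.1361]
ee_rot: [[0.39, -0.921, 0.002], [-0.921, -0.39, 0.002], [-0.001, -0.003, -1.0]]
wrist_force: [0.6, 1.1, 0.9]
gripper_width: 0.198
gripper_force: 30.0
```

```bash
sed -i 's/^M=\[\]/s=r.sense(); print("moving: Mz",np.round(s["moment"],3),"F",np.round(s["wrist_force"],1)); M=[]/; s/range(6)/range(4)/' st.py; python3 st.py
```

```text
moving: Mz [ 0.365 -0.329  0.089] F [0.6 1.1 0.9]
mean M,F [ 0.43  -0.373  0.012  1.868  1.364 -0.021] std [0.048 0.065 0.037 0.239 0.291 0.569]
yaw -66.8 [ 17.8  22.4 -16.5  -0.1 -50.9   5.5]
t 13.55 tcp [566.7  14.1 136.1] j6 5.5 F [2.3 1.4 0. ] Mz [ 0.504 -0.436 -0.007] w 0.199 | shift [ 0.1  0.2 -2.9] turn [-0.0027  0.0015 -0.    ]
```

Call:
{"fn": "move_arm", "kwargs": {
  "series": [
    {"grip":0.1,"xyz":[0,0,0.3],"angular":[0,0,0.08]},
    {"grip":0.1,"xyz":[0,0,0.6],"angular":[0,0,0.16]},
    {"grip":0.1,"xyz":[0,0,0.8],"angular":[0,0,0.24]},
    {"grip":0.1,"xyz":[0,0,1.1],"angular":[0,0,0.32]}
  ]
}}

```text
time_s: 13.95
tcp_pos: [0.5669, 0.0142, 0.1351]
ee_rot: [[0.082, -0.997, 0.002], [-0.997, -0.082, 0.002], [-0.002, -0.003, -1.0]]
wrist_force: [2.8, 2.1, -1.5]
gripper_width: 0.195
gripper_force: 30.0
```

```bash
python3 st.py
```

```text
moving: Mz [ 0.493 -0.627  0.086] F [ 2.8  2.1 -1.5]
mean M,F [ 0.501 -0.747  0.014  2.131  1.133 -1.279] std [0.017 0.062 0.06  0.176 0.33  0.265]
yaw -85.11 [ 17.7  22.5 -16.6  -0.1 -50.8 -12.8]
t 14.15 tcp [566.8  14.1 135.1] j6 -12.8 F [ 2.1  1.5 -1.3] Mz [ 0.528 -0.809  0.075] w 0.197 | shift [ 0.1  0.3 -3.9] turn [-0.0024  0.0022 -0.    ]
```

Call:
{"fn": "move_arm", "kwargs": {
  "series": [
    {"grip":0.1,"xyz":[0,0,0.4],"angular":[0,0,0.08]},
    {"grip":0.1,"xyz":[0,0,0.7],"angular":[0,0,0.16]},
    {"grip":0.1,"xyz":[0,0,1.0],"angular":[0,0,0.24]},
    {"grip":0.1,"xyz":[0,0,1.3],"angular":[0,0,0.32]}
  ]
}}

```text
time_s: 14.55
tcp_pos: [0.5671, 0.0141, 0.1342]
ee_rot: [[-0.235, -0.972, 0.003], [-0.972, 0.235, 0.002], [-0.003, -0.002, -1.0]]
wrist_force: [2.3, 1.6, 2.4]
gripper_width: 0.194
gripper_force: 30.0
```

```bash
python3 st.py
```

```text
moving: Mz [ 0.55  -0.736  0.129] F [2.3 1.6 2.4]
mean M,F [ 0.541 -0.895  0.06   2.471  1.928  0.921] std [0.02  0.047 0.023 0.311 0.245 0.18 ]
yaw -103.41 [ 17.7  22.5 -16.6  -0.1 -50.6 -31.1]
t 14.75 tcp [567.   14.  134.2] j6 -31.1 F [2.6 2.1 1.1] Mz [ 0.563 -0.946  0.04 ] w 0.204 | shift [ 0.1  0.5 -4.8] turn [-0.0022  0.0028 -0.    ]
```

Run:
```python
from h import *; from station import r
I=[r.capture("scene")["img"].astype(float) for _ in range(2)]; np.save("a.npy",np.mean(I,0))
s=r.sense(); print(s["moment"]); c=r.capture("scene"); cv2.imwrite("pics/p6.png",cv2.resize(c["img"][110:180,245:305],(600,700)[:1]+(600,),interpolation=2)[:,:,::-1])
print(np.abs(I[0]-I[1])[135:160,262:285].mean())
```

```text
[ 0.65114617 -0.98343219  0.04291203]
2.992463768115942
```

Call:
{"fn": "move_arm", "kwargs": {
  "series": [
    {"grip":0.1,"xyz":[0,0,0.1],"angular":[0,0,0.05]},
    {"grip":0.1,"xyz":[0,0,0.2],"angular":[0,0,0.1]},
    {"grip":0.1,"xyz":[0,0,0.2],"angular":[0,0,0.15]}
  ]
}}

```text
time_s: 15.2
tcp_pos: [0.567, 0.014, 0.1341]
ee_rot: [[-0.378, -0.926, 0.003], [-0.926, 0.378, 0.002], [-0.003, -0.002, -1.0]]
wrist_force: [2.3, 1.3, 2.0]
gripper_width: 0.194
gripper_force: 30.0
```

```bash
python3 st.py
python3 - <<'E'
from h import *; from station import r
I=[r.capture("scene")["img"].astype(float) for _ in range(2)]; a=np.load("a.npy"); np.save("b.npy",np.mean(I,0))
d=np.abs(np.mean(I,0)-a).mean(2); print(d[135:160,262:285].mean(), np.abs(I[0]-I[1])[135:160,262:285].mean())
print(np.round(d[136:160:2,262:288:2]).astype(int))
E
```

```text
moving: Mz [ 0.538 -0.993  0.15 ] F [2.3 1.3 2. ]
mean M,F [ 0.562 -1.109  0.064  3.039  1.526  2.828] std [0.034 0.041 0.027 0.335 0.445 0.501]
yaw -112.07 [ 17.7  22.6 -16.6  -0.1 -50.6 -39.8]
t 15.4 tcp [567.   14.  134.1] j6 -39.8 F [3.1 0.9 3.4] Mz [ 0.614 -1.16   0.1  ] w 0.191 | shift [ 0.1  0.5 -4.9] turn [-0.0018  0.0029 -0.    ]
6.910144927536232 2.7907246376811594
[[ 13  11   3   5   1  66   1   4   2   5   1   3  36]
 [  4   7   9   2   8  66   1   2   8   5  12  14  46]
 [  3   1   1   2  24  63   2   3   5  10  16  20  44]
 [  0   3   8  31   2 117   2   3   3   6   2  24   6]
 [  1   3   1   1   2 137   6  71   1   4   4   1  32]
 [  2   1   2  26   2   5  15   6   1   1   2   0   4]
 [  1   1   1   4   3   1   1   2   1   4   1   2   1]
 [  1   1   4   2   2   1   1   3   2   1   2   3   2]
 [  1   1   2   3   8   4   8   1   1   2   4   2   2]
 [  2   3   1   1   1   2   0   3   2   2   1   0   2]
 [  2   1   2   1   1   1   0   2   1   1   2   3   3]
 [  3   4   1   0   1   1   1   4   3   1   5   1   1]]
```

View pics/p6.png

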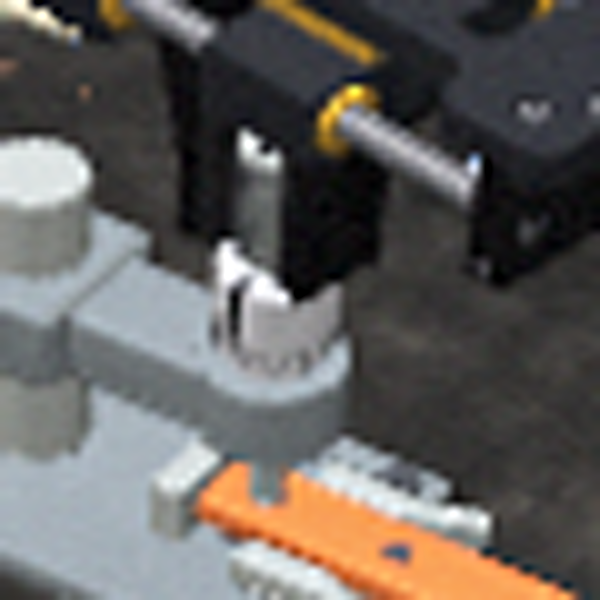

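The thimble's index line is at crop (235,300), and the spindle tip is on the bar. While the cap turned 0.15 rad the graduation rows did not change, and the moment rose to about 0.13–0.15 N m. I'll check how far the line itself moved.

Run:
```python
import numpy as np
a,b=np.load("a.npy").mean(2),np.load("b.npy").mean(2)
for v in range(138,148): print(v,a[v,264:273].round().astype(int),b[v,264:273].round().astype(int))
```

```text
138 [ 57  42  40 202 144  64  89  94  85] [ 63  54  49 202 145  70  98  63  20]
139 [ 62  54 104 255 173  62  96 106  81] [ 62  59 107 255 192  80  93  68  23]
140 [ 64  63 149 255 242 177 134  94  80] [ 63  61 148 255 245 171 158  76  18]
141 [ 64  68 124 255 253 247 202 137  66] [ 67  70 138 255 253 247 208 101  16]
142 [ 66  63 133 253 232 151 214 246 124] [ 69  58 140 254 202 154 216 134   7]
143 [163 113 138 201 109 116 248 253 196] [162 113 135 201  66 118 251 250  52]
144 [178 169 164 172   8 170 233 243 246] [181 170 165 176   9 169 235 255 109]
145 [178 183 172 180  11 182 180 187 188] [178 181 174 148  12 181 181 199 135]
146 [180 179 150 150   9 181 168 157 143] [180 179 149 132  35 182 166 158 148]
147 [181 179 115 136  35 182 166 156 153] [182 183 117 133  48 181 167 156 153]
```

The line stayed put while the cap turned 8.6°, so the ratchet is slipping. Letting go and retreating.

Call:
{"fn": "move_arm", "kwargs": {
  "series": [
    {"grip":0.5,"xyz":[0,0,0],"angular":[0,0,0.15]},
    {"grip":0.5,"xyz":[0,0,0],"angular":[0,0,0.15]},
    {"grip":0.5,"xyz":[0,0,0],"angular":[0,0,0.15]}
  ]
}}

```text
time_s: 15.8
tcp_pos: [0.5641, 0.0131, 0.1321]
ee_rot: [[-0.51, -0.86, -0.005], [-0.86, 0.51, 0.001], [0.002, 0.004, -1.0]]
wrist_force: [-0.4, 0.8, 0.8]
gripper_width: 0.388
gripper_force: 0.0
```

```bash
python3 st.py
```

```text
moving: Mz [ 0.13  -0.084  0.007] F [-0.4  0.8  0.8]
mean M,F [ 0.075 -0.08   0.003  0.006 -0.187 -0.124] std [0.034 0.027 0.025 0.305 0.52  0.566]
yaw -120.71 [ 17.7  22.6 -16.8  -0.1 -50.7 -48.4]
t 16.0 tcp [565.5  13.5 132.9] j6 -48.4 F [-0.1 -0.1  0.2] Mz [ 0.129 -0.036  0.041] w 0.48 | shift [-0.9 -0.6 -6.1] turn [0.0018 0.0005 0.    ]
```

Call:
{"fn": "move_arm", "kwargs": {
  "series": [
    {"grip":0.5,"xyz":[0,0,-10],"angular":[0,0,0]},
    {"grip":0.5,"xyz":[0,0,-40],"angular":[0,0,0]},
    {"grip":0.5,"xyz":[0,0,-80],"angular":[0,0,0]},
    {"grip":0.5,"xyz":[0,0,-110],"angular":[0,0,0]},
    {"grip":0.5,"xyz":[80,0,-110],"angular":[0,0,0]},
    {"grip":0.5,"xyz":[80,0,-110],"angular":[0,0,0]},
    {"grip":0.5,"xyz":[80,0,-110],"angular":[0,0,0]},
    {"grip":0.5,"xyz":[80,0,-110],"angular":[0,0,0]}
  ]
}}

```text
time_s: 16.8
tcp_pos: [0.5251, -0.0556, 0.2443]
ee_rot: [[-0.512, -0.859, 0.002], [-0.859, 0.512, 0.002], [-0.003, -0.001, -1.0]]
wrist_force: [0.6, 0.2, 0.3]
gripper_width: 0.5
gripper_force: 0.0
```

```bash
python3 st.py
python3 - <<'E'
from h import *; from station import r
c=r.capture("scene"); t=r.capture("top"); barline(c,.024,(220,110,360,250))
cv2.imwrite("pics/p7.png",np.hstack([cv2.resize(c["img"][105:205,230:335],(525,500),interpolation=2),cv2.resize(t["img"][165:215,300:327],(270,500),interpolation=2)])[:,:,::-1])
E
```

```text
moving: Mz [ 0.073 -0.095 -0.065] F [0.6 0.2 0.3]
mean M,F [ 0.102 -0.072  0.037 -0.017 -0.454  0.165] std [0.015 0.041 0.022 0.343 0.248 0.349]
yaw -120.71 [ 11.6  12.8 -13.4  -0.1 -63.7 -42.3]
t 17.0 tcp [525.7 -54.5 243.3] j6 -42.3 F [ 0.5 -0.2  0.2] Mz [ 0.121 -0.139  0.023] w 0.503 | shift [-7.950e+01 -1.000e-01  1.044e+02] turn [0.0003 0.002  0.    ]
mic frame: centre -74.22132873535156 3.9725704193115234 size (26.2795467376709, 170.03187561035156) ang 89.56388854980469 front x 10.824745235975143
```

View pics/p7.png

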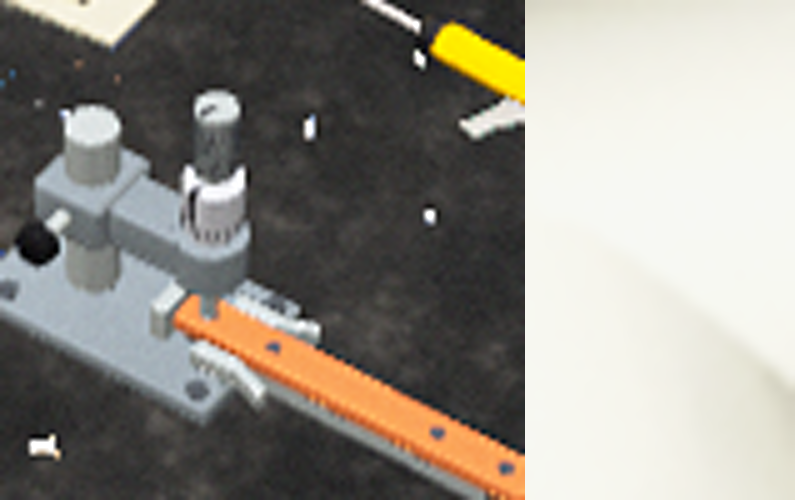

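In this view the bar is against the stop and the spindle is on it. The cap line points from (217,106) to (203,114), and the thimble line is at (190,205). Unprojected, the cap leads the thimble by about 12–19° clockwise, so it has slipped by less than 45°. I'm handing it in.

```bash
python3 -c "
from station import r
print(r.finish_job())"
```

```text
the job is handed in; nothing more can be done
None
```

I handed the job in at about 17 s of the 61 s allowed: the bar is home against the stop and clamped, the ratchet slipped by an estimated 12–19° (limit 45°), and the gripper has let go and is clear; no verdict came back.

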